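# Clear the burner lockout on the glory hole's control box

### The job

The glory hole's burner has locked out and its blower is off. On the burner control box (the one with the toggle lever, not the annealer's box with the dial), reach a fingertip into the round well, press the sunken reset key fully home, hold it there for a good second and let it come back up; then push the toggle lever over to the rear as far as it goes to switch the blower on. Leave the annealer's reset key alone, and do not pick up or shove any of the things lying about.

Things in the scene. Friction and masses are not known exactly. Their poses are not given: they have to be found in the camera images.
- burner_box: Burner control box: grey sloped console, 206 mm along y, 178 along x, fixed, with a round well and a toggle lever. Origin on the bench under its centre; x from front (operator's side) to rear, y left, z up. Its top panel slopes 10 degrees, normal (-0.174, 0, 0.985), 77 mm high over the origin, 62 at the front, 92 at the rear. On the panel, well at y +50 mm, lever pivot at y -55 mm, both over x = 0.
- burner_well_mouth (a point): Centre of the mouth of the burner box's well. The well is round, 50 mm inside diameter, at right angles to the panel; the mouth is the rim of a steel collar (62 mm outside) that stands 10 mm above the panel. The key's face lies 20 mm below the mouth, the well's bottom 34 mm below it.
- burner_reset_face (a point): Centre of the top face of the burner box's reset key, a flat round white key 30 mm across, down in the well; it moves with the key, along the well's axis.
- burner_reset (a joint): Travel of that key: 0 = up, 0.006 m = fully home. It springs back when let go; about 1.5 N starts it and 4 N holds it home.
- blower_lever (a joint): Angle of the blower's toggle lever about the box's y axis: 0 = off (leaning 0.45 rad from the panel's normal towards the front), 0.90 rad = on (leaning 0.45 rad to the rear). It stays where it is left; about 2 N at half its height moves it. It may start up to 0.1 rad from the off stop.
- blower_lever_tip (a point): Top end of the toggle lever: a round metal bat 42 mm long from its pivot on the panel's surface, 9 mm thick at the foot and 14 mm near the end, in a nut 24 mm across and 6 mm high.
- annealer_box: The annealer's control box, to be left alone: same housing, origin and axes, with the same well and reset key at the same place, but with a round black dial (44 mm across, 18 mm high) and a dark display instead of the lever.
- annealer_well_mouth (a point): Centre of the mouth of the annealer box's well (same sizes as the burner box's).
- annealer_reset (a joint): Travel of the annealer's reset key: 0 = up, 0.006 m = home. To be left alone.
- jacks: glassmaker's jacks: steel spring tongs lying flat, 255 x 60 mm, 16 mm high; origin underneath the middle. A loose bystander.
- shears: shears with two orange finger loops lying flat, 180 x 85 mm, 9 mm high; origin underneath near the middle. A loose bystander.
- wood_block: wooden forming block: a round cup 82 mm across and 48 mm high with a 110 mm handle out to its +x side; origin under the cup's centre. A loose bystander.
- paddle: flat wooden paddle, 218 x 70 mm, 12 mm thick; origin underneath near the middle. A loose bystander.
- frit_jar: small round jar with a steel lid, 48 mm across, 62 mm high, standing between the two boxes; origin under its centre. A loose bystander.
- wash_bottle: white bottle, 58 mm across, 150 mm high; origin under its centre. A loose bystander.
- steel_cup: open steel cup, 64 mm across, 75 mm high; origin under its centre. A loose bystander.
- paperweight: amber glass paperweight, a dome 76 mm across, 51 mm high; origin under its centre. A loose bystander.

How it is judged:
On the way, in this order (a step that is already met when the one before it is completed fails the run):
1. the burner box's reset key is pressed fully home (5 of its 6 mm or more) and held for 0.8 s, the lever still on the off side (value of joint burner_reset above 0.005 m and value of joint blower_lever below 0.35 rad), for 0.8 s.
2. the key has come back up (value of joint burner_reset below 0.0015 m and value of joint blower_lever below 0.35 rad), for 0.1 s.
3. the blower's lever is pushed over to the rear, on (value of joint blower_lever above 0.75 rad), for 0.2 s.
At the end, for the whole second after the job is handed in: The lever is on (past 0.75 of 0.90 rad), both reset keys are up (within 1.5 mm), and every loose thing is within 25 mm of where it was (value of joint blower_lever above 0.75 rad and value of joint each of burner_reset, annealer_reset below 0.0015 m and distance of each of jacks, shears, wood_block, paddle, frit_jar, wash_bottle, steel_cup, paperweight from where it was at the start of the episode below 0.025 m); the robot touches nothing.
It fails at once if the annealer's reset key is pressed (more than 3 mm) (value of joint annealer_reset above 0.003 m).
It fails at once if a loose thing is shoved (more than 25 mm) (distance of any of jacks, shears, wood_block, paddle, frit_jar, wash_bottle, steel_cup, paperweight from where it was at the start of the episode above 0.025 m).
It fails at once if a loose thing is picked up (more than 12 mm off the bench) (height (world z) of any of jacks, shears, wood_block, paddle, frit_jar, wash_bottle, steel_cup, paperweight above 0.012 m).
It also fails if it takes over 42 s, if anything falls off the work surface, if the arm or the gripper's body presses on something with over 40 N, if the wrist force passes 120 N, or if a joint passes its speed limit or range.

### The arm

A 6-joint arm with a two-finger parallel gripper is mounted at the origin on the work surface. World frame = base frame: x ahead of the robot, y to its left, z up, the work surface at z = 0. Lengths are in m, angles in rad, forces in N, time in s.
With the tool pointing down it reaches from about 0.375 to 0.825 m from the base axis. Payload 5.5 kg.
Tool frame: the origin (TCP) lies midway between the tips of the shut fingers; the grasp point (between the pads) lies 19 mm behind it; z points along the fingers, y is the direction in which the jaws open and shut (so a half turn about z gives the same grasp; the last joint's range is limited). The gripper opens to 85 mm and grips with 20 to 120 N. Pads are 22 mm wide; open, the fingers measure 114 mm over their backs; the gripper's body (76 mm by 85 mm) begins 54 mm behind the grasp point. The pads swing forward as they close: fully open they stand 13 mm farther back than shut.
Start: joints at [1.316, 0.314, -0.047, 1.21, 0, 1.571], TCP at [0.151, 0.581, 0.231] pointing down, gripper open.
Joint ranges: [-2.67, 2.67], [-0.69, 1.73], [-1.03, 1.25], [-2.08, 2.16], [-1.42, 1.45], [-3.14, 3.14]. Speed limits (rad/s): [2.39, 2.39, 3.01, 3.14, 3.14, 3.14].

### API

Orientations are given as a unit quaternion [w, x, y, z].
In Python, from workcell import get_state, cams, workorder gives the robot as it stands. The module is installed in compiled form; this text tells all that it offers.
- The arm moves only by the tool play_rows, never from a script. Its argument "series" is a list that holds one entry, the list of rows, each a list of 4 numbers: the shift along the tool's x, y, z in m, then the turn about the tool's z in degrees. A call has 1 to 20 rows; each row is the pose to reach, as a shift and turn from the pose measured when the call began, along the tool's axes at that moment; what a row does not reach only later rows make up. A row lasts 1/8 s, in which the tool goes at most 62.5 mm and 10.7 degrees, less where a joint would pass 70% of its speed; a pose out of reach is approached as far as the arm can. A call with a gripper value outside its range is refused whole. "hand" is the closure, from -1 (fully open) to 1 (shut), set as the call begins (left out, the last holds). The fingers move at their own pace and stop on an object; "newtons" is the grip in N (left out, the last holds). Time passes only in rows, so rows that repeat a pose let the fingers close. It gives the time, the measured TCP pose, the force and the opening at its end, in the units of the state.
- get_state(): the state, without advancing time (a new reading comes with each control period).
- cams.grab_frame(name): name is "side" or "top"; returns a dict with "color" (420x560x3 uint8, red, green, blue), "fov_y" (degrees; the focal length in pixels is half the picture's height over the tangent of half this angle, whatever the lens; pixels are square), "cx", "cy" (the principal point, pixels), "k1" (the pictures are not rectified: a ray, as slopes to the right and down, at radius r is drawn at 1 + k1 r^2 times it, then the intrinsics apply), "rvec" (rotation vector, rad) and "tvec" (3), from world to camera coordinates, as OpenCV has them. Camera axes: x right, y down, z forward; pixel columns grow to the right and rows downward; lengths in m; the calibration is good to about 2 mm. A picture is of the moment at which its call begins. There is no depth.
- workorder.sign_off(): hands the job in, once; it reports no verdict.
The state is a dict: "clock": time; "qpos": joint angles; "joint_vel": joint speeds; "effort": joint torques, N m; "ee_pos": TCP position; "tool_rot": TCP orientation; "contact_force": force on the tool from outside, world axes, zero at the start; "wrist_torque": the same for the moment, N m; "width": finger opening in m.
Only numpy, scipy, OpenCV 4.12 (cv2) and the standard library are available. Lean on these libraries where they do the work, as an engineer would, in place of code of your own. Each camera call takes 0.05 s, during which the arm holds its last target.

## Working session

There is one attempt and no reset: what is moved stays moved. The work goes in short steps, Python scripts to look and compute and a tool call to move; the robot and the scene stay as the last step left them, time stands still between calls to the robot, and variables do not carry over. Pictures are saved under pics/ and viewed, and the job is handed in when it is done.

Besides the shell and the picture viewer there is one more tool, called after "Request:" by a JSON object that holds its "api" and its "payload". play_rows: Moves the arm, as the interface text tells. Its arguments: {"type":"object","properties":{"series":{"type":"array","items":{"type":"array","items":{"type":"array","items":{"type":"number"}}}},"hand":{"type":"number"},"newtons":{"type":"number"}},"required":["series"]}

```bash
mkdir -p pics; python3 - <<'E'
from workcell import get_state, cams
import cv2, pickle
s=get_state(); print(s)
F={}
for n in("side","top"):
    f=cams.grab_frame(n); F[n]=f
    cv2.imwrite(f"pics/{n}0.png",cv2.cvtColor(f["color"],cv2.COLOR_RGB2BGR))
    print(n,{k:v for k,v in f.items() if k!="color"})
pickle.dump(F,open("f0.pkl","wb"))
E
```

```text
{'clock': 0.0, 'qpos': array([ 1.31600652e+00,  3.14238710e-01, -4.80631735e-02,  1.21019565e+00,
       -1.35552928e-06,  1.57079830e+00]), 'joint_vel': array([ 0.0007472 ,  0.0005903 , -0.00051578, -0.00052851,  0.00101744,
        0.00011467]), 'effort': array([-1.72349861e-03, -5.39589643e+01,  3.39750266e+01,  1.92841119e-02,
       -1.68575693e-04, -3.15859275e-06]), 'ee_pos': array([0.15108211, 0.58007857, 0.23043393]), 'tool_rot': array([-1.07396371e-04,  1.27051524e-01,  9.91895754e-01, -8.43795049e-04]), 'contact_force': array([ 0.18710285,  0.39992216, -0.10696501]), 'wrist_torque': array([-0.01535601,  0.03226086, -0.02734079]), 'width': 0.08536964595055276}
side {'fov_y': 43.479286398519115, 'cx': 284.52996951394425, 'cy': 215.9998735507376, 'k1': -0.04136839519410013, 'rvec': array([ 2.30538813, -0.16065907,  0.06072802]), 'tvec': array([-0.56667737,  0.1043661 ,  1.37855493])}
top {'fov_y': 44.99695880225651, 'cx': 285.54830061052706, 'cy': 209.60120731677125, 'k1': -0.07610866011762585, 'rvec': array([ 2.18953884, -2.17442732,  0.12588829]), 'tvec': array([-0.0221862 ,  0.58559844,  1.33330473])}
```

View pics/side0.png

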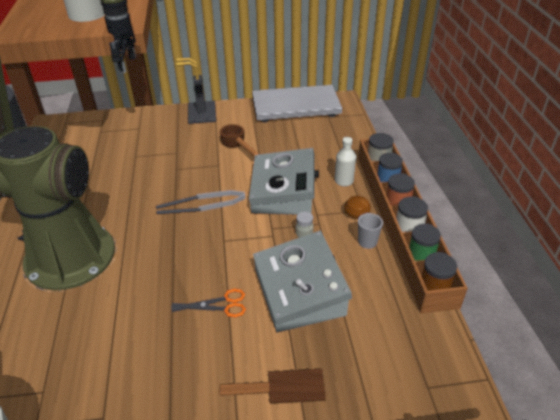

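View pics/top0.png

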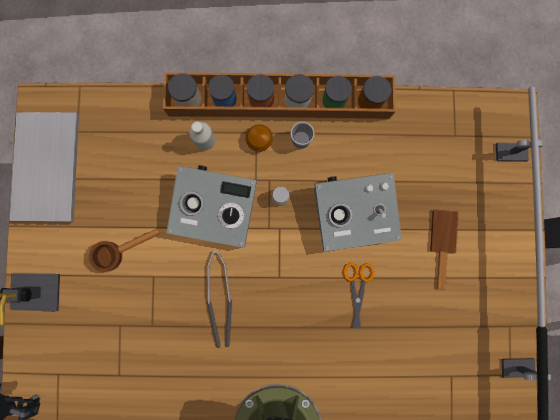

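The side view shows the burner box at about (300,280), with its well at (292,256) and lever at (303,286). In the top view its well is at (340,215) and its lever at (380,210). The annealer box has the dial, at (231,215) in the top view. I'll zoom in on the burner box next.

```bash
cat > h.py <<'E'
import numpy as np, cv2, pickle
def KD(f):
    h=f["color"].shape[0]; fl=h/2/np.tan(np.radians(f["fov_y"])/2)
    return np.array([[fl,0,f["cx"]],[0,fl,f["cy"]],[0,0,1.]]), np.array([f["k1"],0,0,0,0.])
def ray(f,uv):
    K,D=KD(f); p=cv2.undistortPoints(np.array([[uv]],float),K,D)[0,0]
    R=cv2.Rodrigues(f["rvec"])[0]; c=-R.T@f["tvec"]; d=R.T@np.array([p[0],p[1],1]); return c,d/np.linalg.norm(d)
def proj(f,P):
    K,D=KD(f); return cv2.projectPoints(np.array(P,float).reshape(-1,1,3),f["rvec"],f["tvec"],K,D)[0].reshape(-1,2)
def onz(f,uv,z):
    c,d=ray(f,uv); return c+d*(z-c[2])/d[2]
def tri(fa,a,fb,b):
    c1,d1=ray(fa,a); c2,d2=ray(fb,b)
    A=np.stack([d1,-d2],1); t=np.linalg.lstsq(A,c2-c1,rcond=None)[0]
    p,q=c1+t[0]*d1,c2+t[1]*d2; return (p+q)/2,np.linalg.norm(p-q)
def crop(f,x,y,w,h,s,name):
    im=cv2.cvtColor(f["color"],cv2.COLOR_RGB2BGR)[y:y+h,x:x+w]
    cv2.imwrite(name,cv2.resize(im,None,fx=s,fy=s,interpolation=cv2.INTER_CUBIC))
E
python3 - <<'E'
from h import *
F=pickle.load(open("f0.pkl","rb"))
crop(F["top"],305,165,105,95,6,"pics/ct.png"); crop(F["side"],245,225,115,110,5,"pics/cs.png")
E
```

```text
(no output)
```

View pics/ct.png

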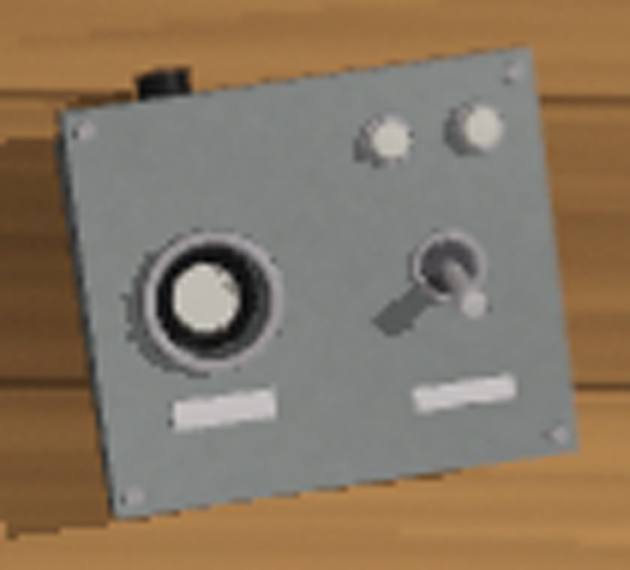

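View pics/cs.png

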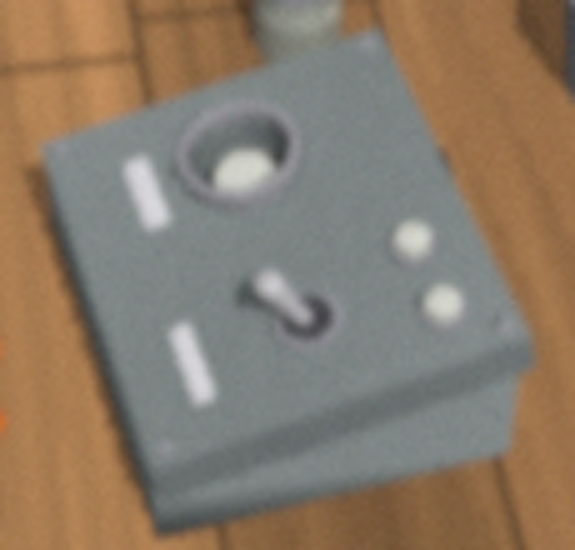

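```bash
cat > box.py <<'E'
from h import *
from scipy.optimize import least_squares
F=pickle.load(open("f0.pkl","rb")); T,S=F["top"],F["side"]
t=lambda u,v:np.array([305+(u+.5)/6-.5,165+(v+.5)/6-.5]); s=lambda u,v:np.array([245+(u+.5)/5-.5,225+(v+.5)/5-.5])
n=np.array([-np.sin(np.radians(10)),0,np.cos(np.radians(10))]); ex=np.array([n[2],0,-n[0]])
lp=lambda x,y,h=0:np.array([0,0,.077])+np.array([x*1,y,x*np.tan(np.radians(10))])+h*n
def W(p,P): 
    c,s_=np.cos(p[2]),np.sin(p[2]); R=np.array([[c,-s_,0],[s_,c,0],[0,0,1]]); return np.asarray(P)@R.T+[p[0],p[1],0]
M=np.array([lp(.089,.103),lp(.089,-.103),lp(-.089,-.103),lp(-.089,.103),lp(0,.05,.010)])
ti=np.array([t(63,112),t(530,48),t(578,450),t(115,518),t(212,301)])
si=np.array([s(375,32),s(533,345),s(158,470),s(45,148),s(239,153)])
E
python3 - <<'E'
from box import *
for nm,fs in(("top",[(T,ti)]),("side",[(S,si)]),("both",[(T,ti),(S,si)])):
    r=least_squares(lambda p:np.concatenate([(proj(f,W(p,M))-i).ravel() for f,i in fs]),[.5,-.1,0])
    print(nm,r.x,np.round(r.fun.reshape(-1,2),1).tolist())
p=r.x
for i in range(5): print(tri(T,ti[i],S,si[i]), W(p,M[i]))
print("mouth",W(p,lp(0,.05,.01)),"pivot",W(p,lp(0,-.055)), "tip tri",tri(T,t(474,302),S,s(268,282)))
q=W(p,[n])-W(p,[[0,0,0]]); print("n",q)
for th in(0,.1):
  a=-.45+th; print("tip th",th,W(p,lp(0,-.055)+.042*(np.cos(a)*n+np.sin(a)*ex)))
E
```

```text
top [ 0.5769281  -0.20654928  0.14756349] [[-0.4, -0.6], [0.1, -0.7], [0.1, 0.7], [0.0, 0.6], [0.1, 0.0]]
side [ 0.5792181  -0.21006989  0.15118978] [[1.6, -0.5], [1.0, -1.2], [-1.3, 1.5], [-1.4, 0.1], [0.2, -0.5]]
both [ 0.57828996 -0.20809676  0.14974298] [[0.2, -1.0], [0.6, -1.3], [0.8, 0.1], [0.7, 0.1], [0.7, -0.5], [1.2, -1.0], [0.3, -1.8], [-1.9, 0.7], [-1.8, -0.4], [-0.3, -1.0]]
(array([ 0.6484636 , -0.092714  ,  0.08955099]), np.float64(0.000611730604309167)) [ 0.65092805 -0.09297201  0.0926931 ]
(array([ 0.6804237 , -0.29669231,  0.08656968]), np.float64(0.002081824539457065)) [ 0.68165995 -0.29666676  0.0926931 ]
(array([ 0.50795034, -0.32141925,  0.06074934]), np.float64(0.004235779444736583)) [ 0.50565187 -0.32322151  0.0613069 ]
(array([ 0.47724635, -0.11808366,  0.05758442]), np.float64(0.003962240849421236)) [ 0.47491997 -0.11952676  0.0613069 ]
(array([ 0.5691989 , -0.15772707,  0.08181226]), np.float64(0.0017006366353406108)) [ 0.56911371 -0.15891534  0.08684808]
mouth [ 0.56911371 -0.15891534  0.08684808] pivot [ 0.58649508 -0.26248128  0.077     ] tip tri (array([ 0.56660322, -0.26504594,  0.11188018]), np.float64(0.0008873608847680111))
n [[-0.17170496 -0.02590553  0.98480775]]
tip th 0 [ 0.56221173 -0.26614497  0.11107193]
tip th 0.1 [ 0.56569649 -0.26561921  0.11335343]
```

```bash
cat > go.py <<'E'
import numpy as np, sys
from workcell import get_state
from scipy.spatial.transform import Rotation as Ro
def go(P,yaw=0.150):
    s=get_state(); q=s["tool_rot"]; R=Ro.from_quat([*q[1:],q[0]]).as_matrix()
    d=R.T@(np.array(P)-s["ee_pos"])
    x=np.array([-np.cos(yaw),-np.sin(yaw),0]); l=R.T@x
    return np.round(d*1000,1), np.degrees(np.arctan2(l[1],l[0]))
E
python3 -c "
from go import *
print(go([.569,-.158,.2]))"
```

```text
(array([-590.5, -608.9,   31.4]), np.float64(-23.197199631679645))
```

Request:
{"api": "play_rows", "payload": {"hand": 1, "newtons": 40, "series": [[[-0.035, -0.036, 0.002, -1.4], [-0.07, -0.072, 0.004, -2.8], [-0.105, -0.108, 0.006, -4.2], [-0.14, -0.144, 0.008, -5.6], [-0.175, -0.18, 0.01, -7], [-0.21, -0.216, 0.012, -8.4], [-0.245, -0.252, 0.014, -9.8], [-0.28, -0.288, 0.016, -11.2], [-0.315, -0.324, 0.018, -12.6], [-0.35, -0.36, 0.02, -14], [-0.385, -0.396, 0.022, -15.4], [-0.42, -0.432, 0.024, -16.8], [-0.455, -0.468, 0.026, -18.2], [-0.49, -0.504, 0.028, -19.6], [-0.525, -0.54, 0.03, -21], [-0.56, -0.576, 0.031, -22.4], [-0.59, -0.609, 0.031, -23.2], [-0.59, -0.609, 0.031, -23.2], [-0.59, -0.609, 0.031, -23.2]]]}}

```text
clock: 2.48
ee_pos: [0.5678, -0.1576, 0.1999]
tool_rot: [-0.001, -0.075, 0.997, -0.0]
contact_force: [0.3, -0.8, -0.3]
width: 0.0004
```

```bash
python3 - <<'E'
from h import *; from workcell import cams
from go import *
print(go([.569,-.158,.12]))
F={n:cams.grab_frame(n) for n in("side","top")}
pickle.dump(F,open("f1.pkl","wb"))
P=get_state()["ee_pos"]
for n in F: print(n,proj(F[n],P))
crop(F["top"],285,145,150,120,5,"pics/ct1.png"); crop(F["side"],225,145,150,180,4,"pics/cs1.png")
E
```

```text
(array([-1.3, -0.6, 79.9]), np.float64(-0.017327365993214508))
side [[291.51788542 218.71765495]]
top [[345.98250453 210.67787393]]
```

View pics/ct1.png

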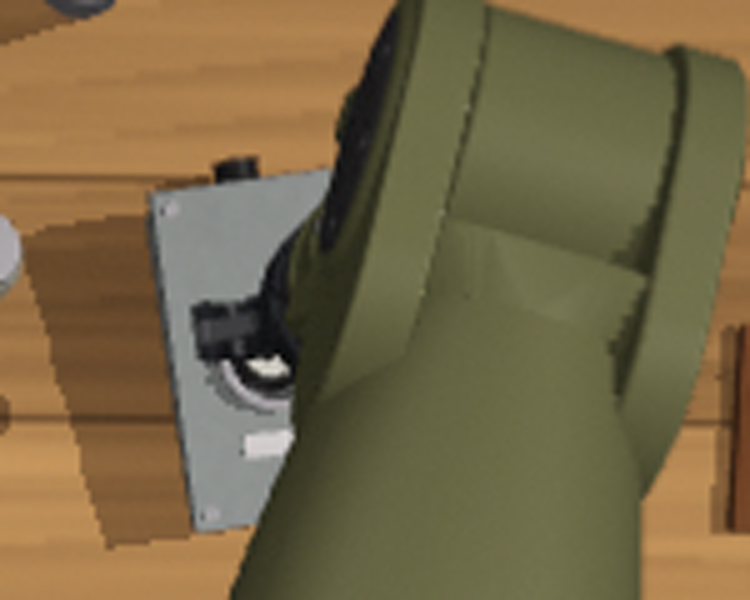

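View pics/cs1.png

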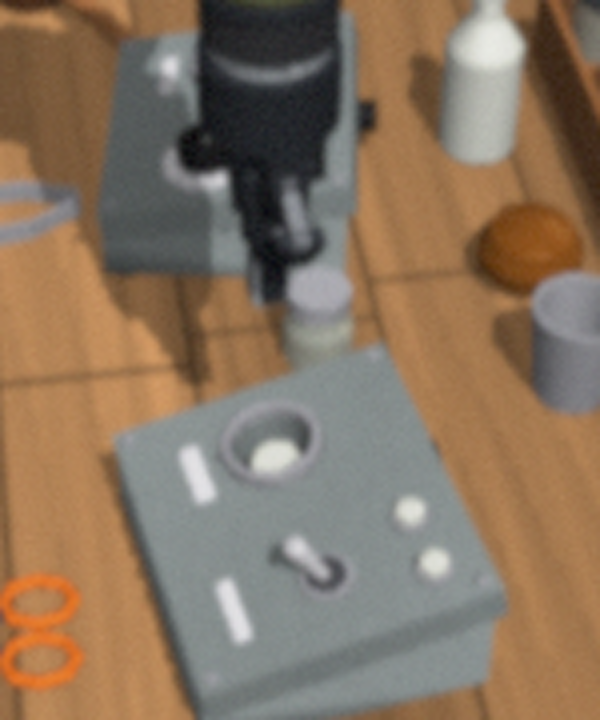

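The fingertip in the side view, near (291.6,218.6), matches its projection of (291.5,218.7), so the calibration agrees. The section is slim, and the well is visible at crop (270,442). I'll lower the tip into the mouth in steps.

```bash
python3 -c "
from go import *
print(go([.5715,-.158,.075]))"
```

```text
(array([ -3.6,  -1.5, 125.3]), np.float64(0.06185502468670066))
```

Request:
{"api": "play_rows", "payload": {"series": [[[-0.003, -0.001, 0.025, 0], [-0.0035, -0.001, 0.05, 0], [-0.0035, -0.001, 0.075, 0], [-0.0035, -0.001, 0.095, 0], [-0.0035, -0.001, 0.11, 0], [-0.0035, -0.001, 0.12, 0], [-0.0035, -0.001, 0.125, 0], [-0.0035, -0.001, 0.125, 0]]]}}

```text
clock: 3.58
ee_pos: [0.5714, -0.1574, 0.0754]
tool_rot: [-0.001, -0.076, 0.997, -0.0]
contact_force: [0.7, 0.2, -0.9]
width: 0.0001
```

```bash
python3 - <<'E'
from h import *; from workcell import cams
from go import *
print(go([.572,-.158,.06]),get_state()["contact_force"],get_state()["ee_pos"])
f=cams.grab_frame("side")
crop(f,225,165,150,170,4,"pics/cs2.png")
E
```

```text
(array([-0.5, -0.7, 15.4]), np.float64(0.06815345316774193)) [ 0.70597196  0.21106197 -0.93881548] [ 0.57139776 -0.15741026  0.07539378]
```

View pics/cs2.png

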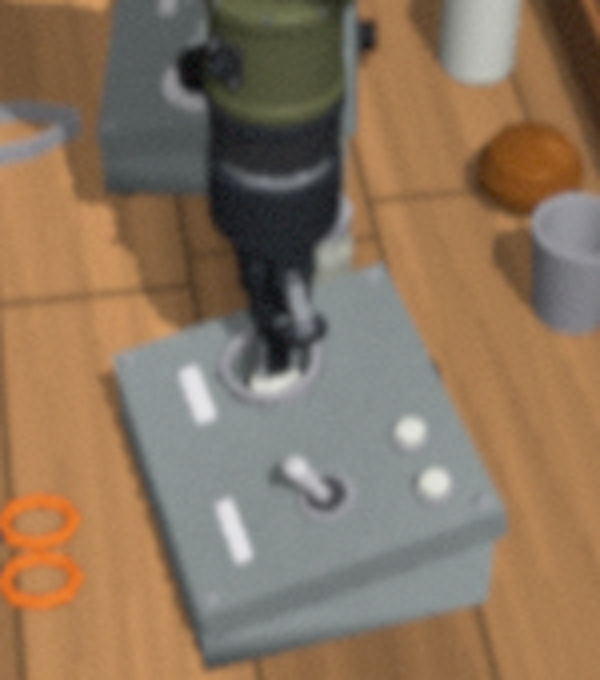

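Request:
{"api": "play_rows", "payload": {"series": [[[0, 0, 0.004, 0], [0, 0, 0.008, 0], [0, 0, 0.01, 0], [0, 0, 0.01, 0]]]}}

```text
clock: 4.12
ee_pos: [0.5722, -0.1577, 0.066]
tool_rot: [0.0, -0.075, 0.997, -0.001]
contact_force: [0.6, 0.4, 1.5]
width: -0.0001
```

Request:
{"api": "play_rows", "payload": {"series": [[[0, 0, 0.002, 0], [0, 0, 0.003, 0], [0, 0, 0.003, 0]]]}}

```text
clock: 4.5
ee_pos: [0.5726, -0.1576, 0.0632]
tool_rot: [0.001, -0.076, 0.997, -0.001]
contact_force: [1.6, 0.9, 3.8]
width: 0.0001
```

Request:
{"api": "play_rows", "payload": {"series": [[[0, 0, 0.002, 0], [0, 0, 0.002, 0], [0, 0, 0.002, 0]]]}}

```text
clock: 4.88
ee_pos: [0.5729, -0.1576, 0.0622]
tool_rot: [0.001, -0.076, 0.997, -0.001]
contact_force: [-1.3, 1.7, 9.9]
width: -0.0001
```

Request:
{"api": "play_rows", "payload": {"series": [[[0, 0, 0.002, 0], [0, 0, 0.003, 0], [0, 0, 0.003, 0], [0, 0, 0.003, 0], [0, 0, 0.003, 0], [0, 0, 0.003, 0], [0, 0, 0.003, 0], [0, 0, 0.003, 0], [0, 0, 0.003, 0], [0, 0, 0.003, 0], [0, 0, 0.003, 0]]]}}

```text
clock: 6.25
ee_pos: [0.5731, -0.1577, 0.0617]
tool_rot: [0.002, -0.076, 0.997, -0.001]
contact_force: [-6.6, 2.1, 23.8]
width: 0.0002
```

```bash
python3 - <<'E'
from h import *; from workcell import cams
from go import *
print(get_state()["contact_force"],get_state()["ee_pos"])
f=cams.grab_frame("side")
crop(f,240,215,100,90,7,"pics/cs3.png")
E
```

```text
[-6.55351247  2.07616578 23.8253386 ] [ 0.57307091 -0.15767935  0.06173205]
```

View pics/cs3.png

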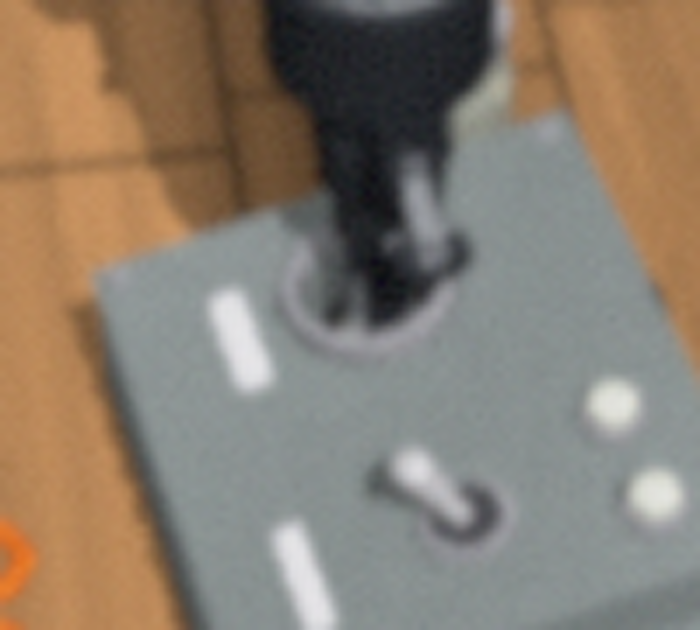

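```bash
python3 - <<'E'
from h import *
F=pickle.load(open("f0.pkl","rb")); S=F["side"]
tcp=np.array([.5731,-.1577,.0617]); yaw=.15
bx=np.array([np.cos(yaw),np.sin(yaw),0]); by=np.array([-np.sin(yaw),np.cos(yaw),0])
for off in(-.008,0,.008,.014):
  for u,v in((465,250),(455,270),(410,160)):
    c,d=ray(S,[240+(u+.5)/7-.5,215+(v+.5)/7-.5])
    P=c+d*(((tcp+off*bx-c)@bx)/(d@bx)); print(off,u,v,"y %.4f z %.4f"%((P-tcp)@by,P[2]-tcp[2]))
print((-cv2.Rodrigues(S["rvec"])[0].T@S["tvec"]))
E
```

```text
-0.008 465 250 y -0.1113 z 0.1497
-0.008 455 270 y -0.1027 z 0.1325
-0.008 410 160 y -0.0573 z 0.1362
0 465 250 y -0.0884 z 0.1246
0 455 270 y -0.0796 z 0.1068
0 410 160 y -0.0328 z 0.1106
0.008 465 250 y -0.0656 z 0.0994
0.008 455 270 y -0.0564 z 0.0811
0.008 410 160 y -0.0082 z 0.0851
0.014 465 250 y -0.0484 z 0.0806
0.014 455 270 y -0.0391 z 0.0619
0.014 410 160 y 0.0102 z 0.0659
[ 0.44035589 -1.0172424   1.00186517]
```

The force rose gently from 1.5 to 3.8 N, then stiffly to 24 N along the panel normal, at a height of 0.0617 m. That matches the home stop, and the key has been held there for over a second. The knuckle is well above the rim. I'll let the key up now.

Request:
{"api": "play_rows", "payload": {"series": [[[0, 0, -0.006, 0], [0, 0, -0.02, 0], [0.001, 0, -0.04, 0], [0.002, 0, -0.07, 0], [0.002, 0, -0.1, 0], [0.002, 0, -0.1, 0]]]}}

```text
clock: 7.05
ee_pos: [0.5722, -0.1583, 0.1643]
tool_rot: [0.003, -0.076, 0.997, -0.002]
contact_force: [1.3, -0.6, -0.0]
width: 0.0002
```

```bash
python3 - <<'E'
from h import *; from workcell import cams
from box import W,lp
from go import *
s=get_state();print(s["contact_force"],s["ee_pos"],s["clock"])
f=cams.grab_frame("side")
crop(f,240,195,100,110,6,"pics/cs4.png")
p=[.5785,-.2075,.150]
for x in(-.058,-.011,-.005):
  for z in (.14,.096): 
    P=W(p,[x,-.055,0]);P[2]=z; print(x,z,P,go(P))
E
```

```text
[ 1.33926125 -0.64367005 -0.01994952] [ 0.57224724 -0.15833557  0.16427669] 7.05
-0.058 0.14 [ 0.52937037 -0.27054982  0.14      ] (array([  58.5, -104.8,   22.6]), np.float64(0.0685173165499402))
-0.058 0.096 [ 0.52937037 -0.27054982  0.096     ] (array([  58.7, -104.7,   66.6]), np.float64(0.0685173165499402))
-0.011 0.14 [ 0.57584262 -0.26352623  0.14      ] (array([  11.5, -104.9,   22.9]), np.float64(0.0685173165499402))
-0.011 0.096 [ 0.57584262 -0.26352623  0.096     ] (array([  11.7, -104.8,   66.9]), np.float64(0.0685173165499402))
-0.005 0.14 [ 0.58177524 -0.2626296   0.14      ] (array([   5.5, -104.9,   22.9]), np.float64(0.0685173165499402))
-0.005 0.096 [ 0.58177524 -0.2626296   0.096     ] (array([   5.7, -104.8,   66.9]), np.float64(0.0685173165499402))
```

View pics/cs4.png

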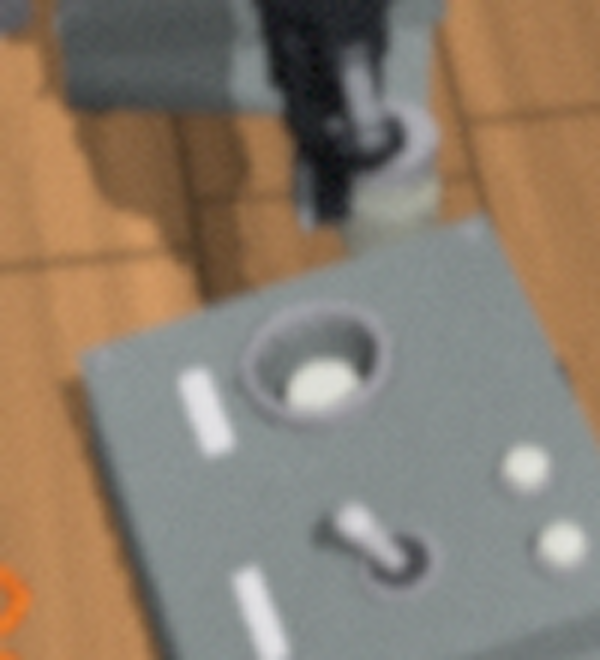

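The key is back up in the well, white at crop (322,385), and the lever is still leaning forward. Next I'll go in front of the lever and lower the tip.

Request:
{"api": "play_rows", "payload": {"series": [[[0.015, -0.026, 0, 0], [0.03, -0.052, 0, 0], [0.045, -0.08, 0, 0], [0.058, -0.105, 0.005, 0], [0.059, -0.105, 0.025, 0], [0.059, -0.105, 0.045, 0], [0.059, -0.105, 0.06, 0], [0.059, -0.105, 0.067, 0], [0.059, -0.105, 0.067, 0]]]}}

```text
clock: 8.22
ee_pos: [0.5288, -0.2705, 0.095]
tool_rot: [0.002, -0.076, 0.997, -0.001]
contact_force: [-0.6, -0.4, -1.1]
width: 0.0
```

```bash
python3 - <<'E'
from h import *; from workcell import cams
from box import W,lp
from go import *
s=get_state();print(s["contact_force"],s["ee_pos"],s["clock"])
f=cams.grab_frame("side")
crop(f,240,195,110,110,6,"pics/cs5.png")
p=[.5785,-.2075,.150]
for x in(-.011,-.005):
    P=W(p,[x,-.055,0]);P[2]=.096; print(x,P,go(P))
E
```

```text
[-0.60897535 -0.37331798 -1.10595697] [ 0.52877369 -0.27053622  0.09503811] 8.225
-0.011 [ 0.57584262 -0.26352623  0.096     ] (array([-47.2,   0.2,  -0.1]), np.float64(0.08455619601359465))
-0.005 [ 0.58177524 -0.2626296   0.096     ] (array([-53.2,   0.1,  -0. ]), np.float64(0.08455619601359465))
```

View pics/cs5.png

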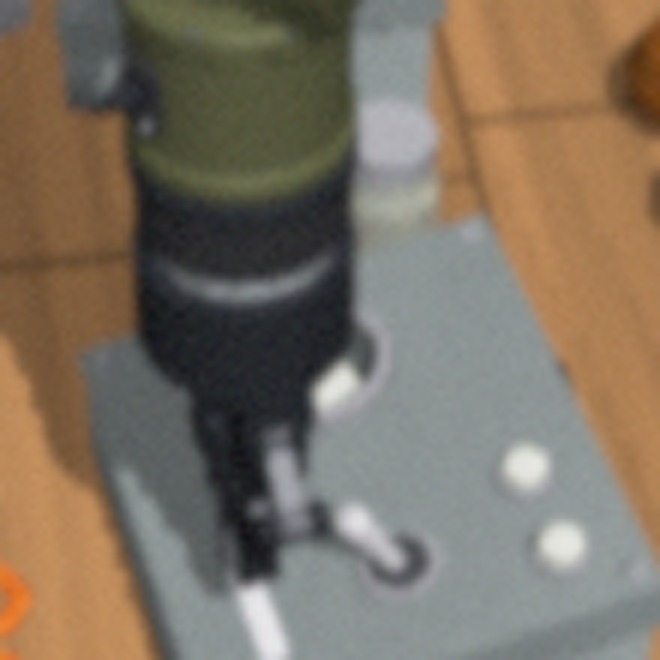

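The fingertip, at crop (255,575), is in front of the lever, whose tip is at (352,520). I'll push it rearward.

Request:
{"api": "play_rows", "payload": {"series": [[[-0.008, 0, 0, 0], [-0.016, 0, 0, 0], [-0.022, 0, 0, 0], [-0.027, 0, 0, 0], [-0.032, 0, 0, 0], [-0.037, 0, 0, 0], [-0.041, 0, 0, 0], [-0.044, 0, 0, 0], [-0.044, 0, 0, 0]]]}}

```text
clock: 9.4
ee_pos: [0.5732, -0.2641, 0.0959]
tool_rot: [0.003, -0.076, 0.997, -0.001]
contact_force: [0.1, -0.3, -0.1]
width: 0.0
```

Request:
{"api": "play_rows", "payload": {"series": [[[-0.002, 0, 0, 0], [-0.004, 0, 0, 0], [-0.004, 0, 0, 0]]]}}

```text
clock: 9.78
ee_pos: [0.577, -0.2635, 0.0958]
tool_rot: [0.002, -0.076, 0.997, -0.001]
contact_force: [-2.8, -0.8, 0.9]
width: -0.0002
```

```bash
python3 - <<'E'
from h import *; from workcell import cams
from go import *
s=get_state();print(s["contact_force"],s["ee_pos"],s["clock"])
f=cams.grab_frame("side")
crop(f,240,195,110,110,6,"pics/cs6.png")
E
```

```text
[-2.84665751 -0.79557178  0.85456138] [ 0.57703713 -0.26347481  0.09583783] 9.775
```

View pics/cs6.png

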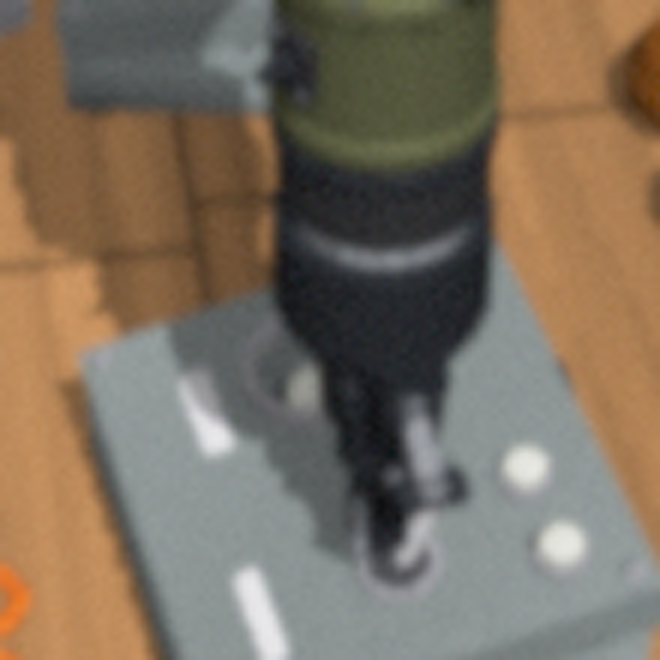

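The lever now stands past upright, at crop (425,530). I'll push on until it meets the stop.

Request:
{"api": "play_rows", "payload": {"series": [[[-0.002, 0, 0, 0], [-0.004, 0, 0, 0], [-0.004, 0, 0, 0], [-0.004, 0, 0, 0]]]}}

```text
clock: 10.32
ee_pos: [0.5776, -0.2634, 0.0957]
tool_rot: [-0.001, -0.075, 0.997, -0.002]
contact_force: [-12.2, -1.6, 8.0]
width: -0.0002
```

Request:
{"api": "play_rows", "payload": {"series": [[[-0.003, 0, 0, 0], [-0.004, 0, 0, 0], [-0.004, 0, 0, 0], [-0.004, 0, 0, 0]]]}}

```text
clock: 10.82
ee_pos: [0.5776, -0.2634, 0.0957]
tool_rot: [-0.004, -0.075, 0.997, -0.002]
contact_force: [-14.5, -2.3, 10.0]
width: 0.0004
```

Request:
{"api": "play_rows", "payload": {"series": [[[0.01, 0, 0, 0], [0.03, 0, 0, 0], [0.05, 0, -0.005, 0], [0.06, 0, -0.04, 0], [0.06, 0.02, -0.08, 0], [0.06, 0.05, -0.12, 0], [0.06, 0.08, -0.13, 0], [0.06, 0.1, -0.13, 0], [0.06, 0.1, -0.13, 0]]]}}

```text
clock: 11.95
ee_pos: [0.5038, -0.1718, 0.2254]
tool_rot: [-0.004, -0.075, 0.997, -0.002]
contact_force: [0.0, -0.5, -0.5]
width: -0.0
```

```bash
python3 - <<'E'
from h import *; from workcell import cams
from box import W,lp,n,ex
from go import *
s=get_state();print(s["contact_force"],s["ee_pos"],s["clock"])
F={k:cams.grab_frame(k) for k in("side","top")}; pickle.dump(F,open("f2.pkl","wb"))
crop(F["side"],240,195,110,110,6,"pics/cs7.png")
cv2.imwrite("pics/side7.png",cv2.cvtColor(F["side"]["color"],cv2.COLOR_RGB2BGR))
cv2.imwrite("pics/top7.png",cv2.cvtColor(F["top"]["color"],cv2.COLOR_RGB2BGR))
p=[.5785,-.2075,.150]
for th in(0,.45,.6,.75,.9):
  a=-.45+th; P=W(p,lp(0,-.055)+.042*(np.cos(a)*n+np.sin(a)*ex)); u=proj(F["side"],P)[0]; print(th,(u-[240,195]+.5)*6-.5)
print((proj(F["side"],W(p,lp(0,-.055)))[0]-[240,195]+.5)*6-.5)
E
```

```text
[ 0.04027746 -0.54409266 -0.5143743 ] [ 0.50379967 -0.17179567  0.22539069] 11.95
0 [339.51160346 522.36534748]
0.45 [384.49499703 499.03982224]
0.6 [400.72550202 494.18789795]
0.75 [416.92919544 491.0203457 ]
0.9 [432.71686281 489.60688246]
[401.00145121 567.07143841]
```

View pics/cs7.png

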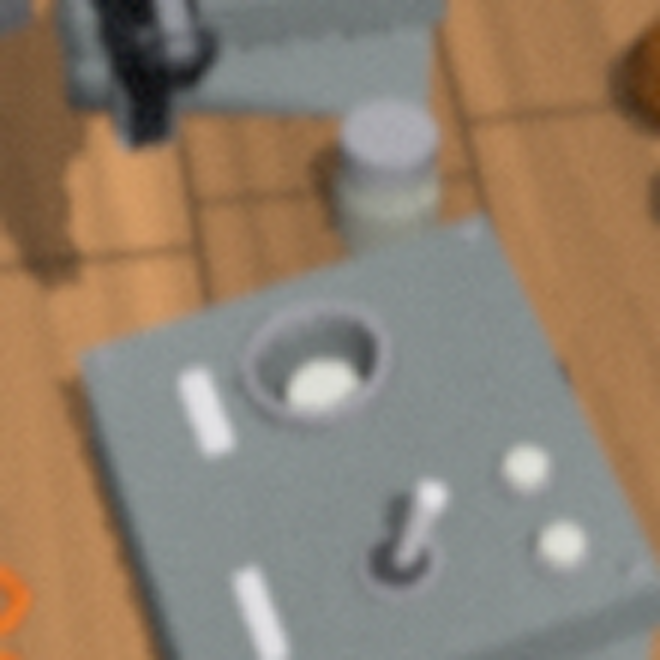

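View pics/side7.png

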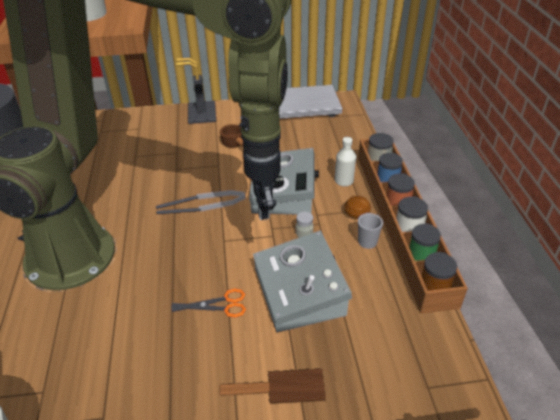

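View pics/top7.png

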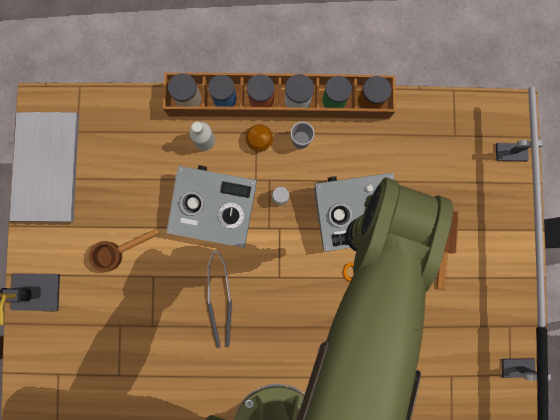

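The lever tip is at crop (432,492). The prediction for 0.90 rad is (433,490), and for 0.75 rad it is (417,491), so the lever is at its on stop. The key is up, and the loose things look unmoved in both views where the arm doesn't hide them. The arm is clear, so I'm handing in.

```bash
python3 -c "
from workcell import workorder; print(workorder.sign_off())"
```

```text
the job is handed in; nothing more can be done
None
```

I pressed the burner box's reset key home with the shut fingertips and let it come back up. I then pushed the toggle lever to the rear, backed off and handed the job in, at about 12 s on the robot's clock.

- **Reset key:** The force rose gently from 1.5 to 3.8 N, as the key's spring should, then stiffly to about 24 N, with the fingertip about where the fully-home position was expected. I held it there for over 1 s. The key's travel can't be read directly, so "fully home" rests on that force and height. Pictures afterwards show the key back up.
- **Lever:** It stopped against about 14 N. In the side picture its tip is at (432,492), against (433,490) predicted for 0.90 rad and (417,491) for 0.75 rad, so it is on.
- **Surroundings:** By eye, no loose thing has moved, and I never went near the annealer's key. In the last top view the arm hid parts of the shears and paddle, but the side view shows both where they were. At hand-in the gripper was clear of everything, with contact force under 1 N.
- **Disagreement:** The two cameras differed by about 4 mm on the box's position, and triangulation put the well mouth about 5 mm lower than the fitted box model. The key contact heights agreed with the fitted model.

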